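Re-hang the dough cutter and fold its old hook away

ROBOT

A 6-joint arm with a two-finger parallel gripper is mounted at the origin on the work surface. World frame = base frame: x ahead of the robot, y to its left, z up, the work surface at z = 0. Lengths are in m, angles in rad, forces in N, time in s.
With the tool pointing down it reaches from about 0.325 to 0.875 m from the base axis. Payload 4.4 kg.
Tool frame: the origin (TCP) lies between the finger pads; the fingertips stand 14 mm ahead of it and the grasp point (between the pads) lies 5 mm behind it; z points along the fingers, y is the line along which they close (so a half turn about z gives the same grasp; the last joint's range is limited). The gripper opens to 85 mm and grips with 20 to 120 N. Pads are 22 mm wide; open, the fingers measure 114 mm over their backs; the gripper's body (76 mm by 85 mm) begins 54 mm behind the grasp point. The pads swing forward as they close: fully open they stand 13 mm farther back than shut.
Start: joints at [-0.15, 0.207, 1.542, -0, 1.393, -0.15], TCP at [0.575, -0, 0.245] pointing down, gripper open.
Joint ranges: [-2.73, 2.73], [-0.86, 2.22], [0.23, 2.46], [-1.11, 4.25], [0.08, 2.63], [-2.82, 2.82]. Speed limits (rad/s): [2.79, 2.79, 3.14, 3.14, 3.14, 3.14].

INTERFACE

Orientations are given as a rotation vector (axis times angle).
In Python, from bench import robot gives the robot as it stands. The module is installed in compiled form; this text tells all that it offers. Calls block until the motion is done:
- robot.move_pose(position, orientation): joint-space move of the TCP to a pose.
- robot.servo_line(position, rot=None, vel=0.15, max_force=None): straight line of the TCP; rot=None keeps the orientation; vel is the mean speed in m/s. With max_force (N) it stops when the force on the tool has changed by that much, and returns True; else False.
- robot.set_joints(angles): joint-space move.
- robot.gripper_open() and robot.grasp(): open the fingers fully, or close them until they stop; the grip force is fixed at half the most.
- robot.dwell(seconds).
- robot.solve_ik(position, orientation): joint angles nearest the present ones, or None.
- robot.get_obs(): the state.
- robot.grab_frame(name): name is "scene" or "side" or "wrist"; returns a dict with "pixels" (420x560x3 uint8, red, green, blue), "z_map" (420x560 float32, m along the optical axis (not along the pixel's ray), 0 where there is no reading), "K" (3x3 intrinsics, pixels), "dist_coeffs" ([k1, k2, p1, p2, k3] as OpenCV has them; the pictures are not rectified), "eye" and "attitude" of the camera in the world; the wrist camera has in their place "mount" (4x4, takes a point from camera to tool coordinates, whose origin is the TCP and whose axes are the flange's). Camera axes: x right, y up, looking along -z (the intrinsics and any distortion apply to the point x, -y, -z); pixel columns grow to the right and rows downward; lengths in m; the calibration is good to about 2 mm. A picture is of the moment at which its call begins: read the wrist's pose just before it.
A pose or a line that the arm cannot do raises robot.PlanningError and nothing moves.
- robot.finish_job(): hands the job in; it is judged then, once.
The state is a dict: "clock": time; "joint_positions": joint angles; "dq": joint speeds; "effort": joint torques, N m; "ee_pos": TCP position; "tcp_rot": TCP orientation; "wrist_force": force on the tool from outside, world axes, zero at the start; "moment": the same for the moment, N m; "width": opening from 0.0 (shut) to 1.0 (fully open); "finger_force": force on a finger pad.
Only numpy, scipy, OpenCV 4.12 (cv2) and the standard library are available. Lean on these libraries where they do the work, as an engineer would, in place of code of your own. Each camera call takes 0.05 s, during which the arm holds its last target. There are 200 camera calls.

TASK

A tray trolley has to park where the red-handled dough cutter hangs. First swing the empty folded hook fully out from the rail, then hang the red-handled cutter on it and let go, and after that fold the hook it came from flat against the rail again. Leave the black-handled cutter on its hook, and do not shift or tip the amber jar and the shaker on the bench.

Things in the scene. Friction and masses are not known exactly. Their poses are not given: they have to be found in the camera images.
- rail: fixed aluminium utensil rail on two posts on the bench: a strip 540 mm long, 50 mm tall, 6 mm thick. Origin at bench level below the middle of its front face; y along the rail, -x points out of its front face towards the robot, z up. The strip's top edge is 183 mm above the bench, 7 mm under the hook arms; hooks are 155 mm apart.
- red_cutter: dough cutter with a red handle, to be moved. Upright handle on a steel yoke bar 80 (y) x 20 (x) x 10 mm; below it rods 8 mm thick at y = -36 and 36 mm, then the blade, down to 110 mm below the yoke. The hook arm passes along x through the closed window, 64 mm wide, 68 mm tall. Origin: middle of the yoke's underside, which rests on the arm's top face; y along the yoke, z up.
- red_cutter_grip (a point): middle of the red handle, an upright round grip 26 mm in diameter and 50 mm tall, 35 mm above the cutter's origin. The cutter weighs 140 to 280 g.
- black_cutter: dough comb with a black handle, hanging on the third hook: leave it alone. Same shape and size as the red cutter but with a toothed blade, same origin and axes.
- hook_to (a joint): swing-out brass hook on the rail's front: the empty one, at first folded (0 to 0.3 rad). Vertical hinge, rad: 0 = folded, arm lying along the rail towards its +y; 1.571 = fully out, arm pointing along the rail's -x to the robot. Opens counter-clockwise seen from above, hard stop at each end; stays where left (friction 0.08 N m, about 1 N at the tip).
- hook_to_pivot (a point): hook_to: where the hinge axis meets the flat top face of the arm (200 mm above the bench), 18 mm in front of the rail's face.
- hook_to_tip (a point): hook_to: top centre of the upright round post (12 mm diameter, 40 mm tall) at the arm's free end, 90 mm from the hinge axis. Handle to swing the hook by; it also keeps the cutter on. The arm is a flat bar 12 mm wide, 10 mm thick, its top face 40 mm below this point.
- hook_to_seat (a point): hook_to: middle of the arm's flat top face, 45 mm from the hinge axis: the place for the cutter. Its y axis points along the arm towards the post, x across the arm, z up.
- hook_from (a joint): swing-out brass hook on the rail's front: the one that carries the red cutter at the start, swung out. Vertical hinge, rad: 0 = folded, arm lying along the rail towards its +y; 1.571 = fully out, arm pointing along the rail's -x to the robot. Opens counter-clockwise seen from above, hard stop at each end; stays where left (friction 0.08 N m, about 1 N at the tip).
- hook_from_pivot (a point): hook_from: where the hinge axis meets the flat top face of the arm (200 mm above the bench), 18 mm in front of the rail's face.
- hook_from_tip (a point): hook_from: top centre of the upright round post (12 mm diameter, 40 mm tall) at the arm's free end, 90 mm from the hinge axis. Handle to swing the hook by; it also keeps the cutter on. The arm is a flat bar 12 mm wide, 10 mm thick, its top face 40 mm below this point.
- hook_other_tip (a point): the third hook, which carries the black cutter and stays swung out: top centre of the upright round post (12 mm diameter, 40 mm tall) at the arm's free end, 90 mm from the hinge axis. Handle to swing the hook by; it also keeps the cutter on. The arm is a flat bar 12 mm wide, 10 mm thick, its top face 40 mm below this point.
- canister: loose amber glass storage jar, 84 mm in diameter, 165 mm tall, standing on the bench in front of the rail; leave it. Origin: centre of its underside.
- shaker: loose aluminium shaker, 71 mm in diameter, 106 mm tall, standing on the bench in front of the rail; leave it. Origin: centre of its underside.
There are look-alikes about, which are no part of the job. What is shaped like the red_cutter but blue or green is not meant.

How it is judged:
On the way, in this order (a step that is already met when the one before it is completed fails the run):
1. the empty hook is swung fully out (joint above 1.42) while the red cutter still hangs on its old hook (value of joint hook_to above 1.42 rad and distance of red_cutter from where it was at the start of the episode below 0.03 m), for 0.2 s.
2. the red cutter hangs on that hook, let go (z of red_cutter in the frame of hook_to_seat between -0.008 and 0.008 m and x of red_cutter in the frame of hook_to_seat between -0.024 and 0.024 m and y of red_cutter in the frame of hook_to_seat between -0.035 and 0.04 m and angle between red_cutter's own z axis and vertical below 0.35 rad and contact force between red_cutter and hook_to above 0.3 N and contact force between red_cutter and the fingers below 0.1 N and value of joint hook_to above 1.4 rad), for 0.2 s.
3. the emptied hook is folded flat (joint below 0.12) (value of joint hook_from below 0.12 rad), for 0.2 s.
At the end, for the whole second after the job is handed in: Red cutter released and still, its yoke on the once-empty hook (8 mm in height, 24 mm off the arm's middle, tilt under 20 deg); that hook out (over 1.4 rad), the old one folded (under 0.12 rad); black cutter within 25 mm, jar and shaker within 20 mm of their starts (all of step 2 and value of joint hook_from below 0.12 rad and linear speed of red_cutter below 0.05 m/s and distance of black_cutter from where it was at the start of the episode below 0.025 m and distance of each of canister, shaker from where it was at the start of the episode below 0.02 m); the robot touches nothing.
It fails at once if the black cutter is pulled, knocked or lifted (over 25 mm) (distance of black_cutter from where it was at the start of the episode above 0.025 m).
It fails at once if the jar is shifted over 20 mm or tipped (distance of canister from where it was at the start of the episode above 0.02 m or angle between canister's own z axis and vertical above 0.3 rad).
It fails at once if the shaker is shifted over 20 mm or tipped (distance of shaker from where it was at the start of the episode above 0.02 m or angle between shaker's own z axis and vertical above 0.3 rad).
It also fails if it takes over 67 s, if anything falls off the work surface, if the arm or the gripper's body presses on something with over 40 N, if the wrist force passes 120 N, or if a joint passes its speed limit or range.

## Working session

There is one attempt and no reset: what is moved stays moved. The work goes in short steps, each a Python script; the robot and the scene stay as the last script left them, time stands still between calls to the robot, and variables do not carry over. Pictures are saved under pics/ and viewed, at most 10 in all, crops included, and the job is handed in when it is done.

```bash
mkdir -p pics
cat > h.py <<'E'
import numpy as np, cv2, pickle
from scipy.spatial.transform import Rotation as R
from bench import robot
def snap(name, out):
    o=robot.get_obs(); f=robot.grab_frame(name); f['obs']=o
    pickle.dump(f,open(f'pics/{out}.pkl','wb'))
    cv2.imwrite(f'pics/{out}.png',f['pixels'][:,:,::-1]); return f
def load(out): return pickle.load(open(f'pics/{out}.pkl','rb'))
def pose(f):
    if 'mount' in f:
        T=np.eye(4);T[:3,:3]=R.from_rotvec(f['obs']['tcp_rot']).as_matrix();T[:3,3]=f['obs']['ee_pos']
        T=T@np.array(f['mount']); return T[:3,:3],T[:3,3]
    a=np.array(f['attitude']); 
    M=a if a.shape==(3,3) else (R.from_rotvec(a).as_matrix() if a.size==3 else R.from_quat(a).as_matrix())
    return M,np.array(f['eye'])
def ray(f,u,v):
    p=cv2.undistortPoints(np.array([[[u,v]]],float),np.array(f['K']),np.array(f['dist_coeffs']))[0,0]
    return np.array([p[0],-p[1],-1.])
def atz(f,u,v,z):
    M,e=pose(f); d=M@ray(f,u,v); return e+d*(z-e[2])/d[2]
def bydepth(f,u,v):
    M,e=pose(f); return e+M@ray(f,u,v)*f['z_map'][int(round(v)),int(round(u))]
def tri(fs,ps):
    A=np.zeros((3,3));b=np.zeros(3)
    for f,(u,v) in zip(fs,ps):
        M,e=pose(f);d=M@ray(f,u,v);d/=np.linalg.norm(d);P=np.eye(3)-np.outer(d,d);A+=P;b+=P@e
    return np.linalg.solve(A,b)
E
python3 - <<'E'
from h import *
a=snap('scene','s1');b=snap('side','d1')
print(a['attitude'],a['eye'],b['attitude'],b['eye'],robot.get_obs()['clock'])
im=cv2.hconcat([cv2.imread('pics/s1.png'),cv2.imread('pics/d1.png')])
E
```

```text
[0.88885195 0.27623647 0.60341023] [ 1.01107527 -0.59064785  0.77146799] [ 0.38308504 -1.24020293 -2.3081218 ] [0.22119902 0.54422248 0.53825992] 0.1
```

View pics/s1.png

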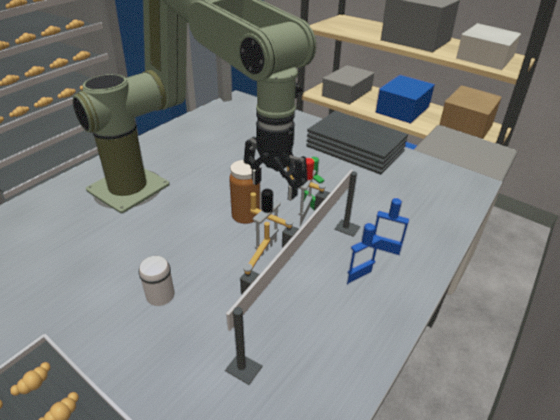

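View pics/d1.png

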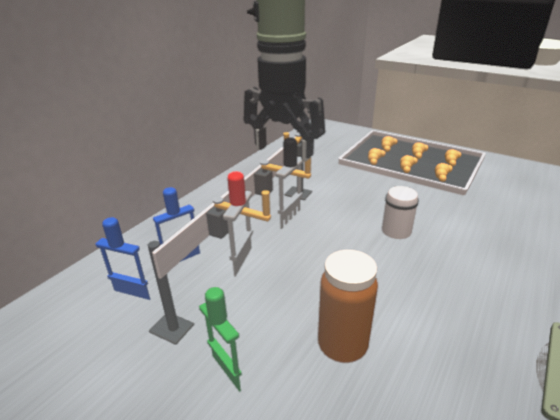

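The scene view shows the rail running from (232,320) to (353,175). The empty hook is at its near end, with the pivot at (248,270) and the post at (267,230). Black cutter handle is at (267,200), red at (309,168) partly behind the gripper. In the side view red is at (236,188), black at (290,152), jar at (348,305) and shaker at (400,212). The blue and green look-alikes stand on the bench. I'll enlarge both views.

Run:
```python
from h import *
a=cv2.imread('pics/s1.png')[140:340,210:370]; b=cv2.imread('pics/d1.png')[110:270,190:330]
a=cv2.resize(a,None,fx=3,fy=3,interpolation=cv2.INTER_CUBIC)[:600];b=cv2.resize(b,(0,0),fx=5.7,fy=3.7,interpolation=cv2.INTER_CUBIC)
b=cv2.resize(cv2.imread('pics/d1.png')[110:270,140:340],None,fx=3.7,fy=3.7,interpolation=cv2.INTER_CUBIC)
cv2.imwrite('pics/c1.png',a);cv2.imwrite('pics/c2.png',b)
```

```text
(no output)
```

View pics/c1.png

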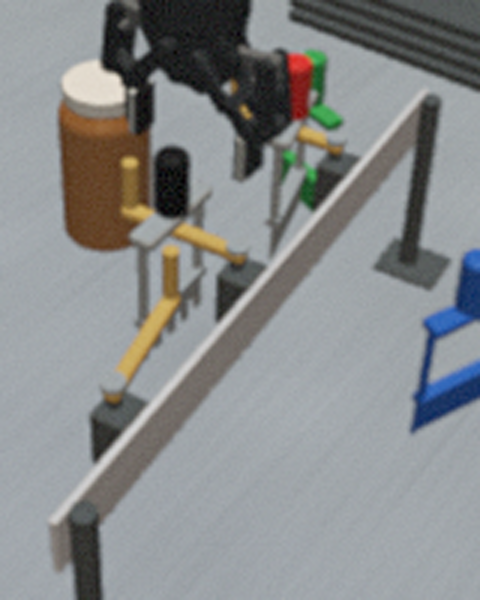

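View pics/c2.png

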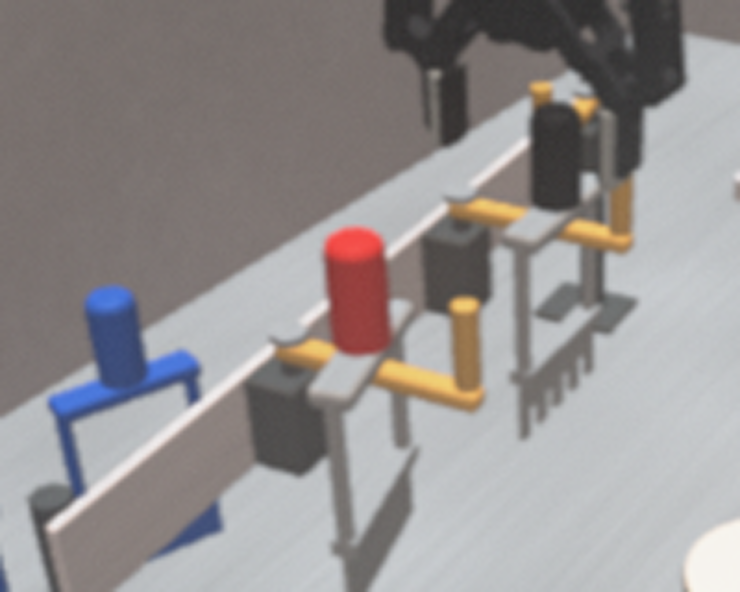

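Run:
```python
from h import *
np.set_printoptions(precision=4,suppress=True)
s=load('s1');d=load('d1')
for n,f,u,v,z in [('piv_to',s,248.3,268.3,.2),('tip_to',s,266.7,224,.24),('piv_oth',s,289.3,226,.2),('tip_oth',s,253.3,194,.24),('piv_from',s,322.3,189.3,.2),('railA',s,228.3,314,.183),('railB',s,353.3,171.7,.183),
 ('piv_from',d,218.4,201.9,.2),('tip_from',d,265.7,191.6,.24),('redtop',d,236,175.4,.26),('piv_oth',d,264.3,164.9,.2),('blacktop',d,290.5,141,.26),('jar',d,351,268,.165),('jar',s,243,169,.165),('shk',d,402,195,.106),('shk',s,155,266,.106)]:
    print(n,atz(f,u,v,z),bydepth(f,u,v))
```

```text
piv_to [ 0.6505 -0.1789  0.2   ] [ 0.6527 -0.1815  0.2035]
tip_to [ 0.6286 -0.0955  0.24  ] [ 0.6278 -0.0946  0.239 ]
piv_oth [ 0.6405 -0.0346  0.2   ] [ 0.6372 -0.0296  0.1949]
tip_oth [ 0.5462 -0.0357  0.24  ] [ 0.544  -0.0331  0.2375]
piv_from [0.6252 0.1192 0.2   ] [0.6222 0.1248 0.1955]
railA [ 0.6815 -0.2704  0.183 ] [ 0.6804 -0.2693  0.1809]
railB [0.6353 0.2554 0.183 ] [0.6344 0.2576 0.1815]
piv_from [0.6145 0.1323 0.2   ] [0.6098 0.1372 0.2041]
tip_from [0.5269 0.1216 0.24  ] [0.5261 0.1226 0.2408]
redtop [0.5719 0.1329 0.26  ] [0.5725 0.1323 0.2596]
piv_oth [ 0.628  -0.0174  0.2   ] [ 0.6289 -0.0186  0.1993]
blacktop [ 0.5705 -0.0193  0.26  ] [ 0.5713 -0.0206  0.2594]
jar [0.3786 0.1305 0.165 ] [0.3786 0.1304 0.165 ]
jar [0.3893 0.1115 0.165 ] [0.3875 0.1135 0.1632]
shk [ 0.4104 -0.2054  0.106 ] [ 0.4118 -0.2111  0.1027]
shk [ 0.4279 -0.2312  0.106 ] [ 0.4226 -0.2279  0.1   ]
```

```bash
cat >> h.py <<'E'
np.set_printoptions(precision=4,suppress=True)
TH=0.0877
OUT=np.array([-np.cos(TH),-np.sin(TH),0]); W=np.array([-np.sin(TH),np.cos(TH),0])
PTO=np.array([.6495,-.181,0]); PFR=PTO+.310*W
def rot(a):  # tool down, closing line at yaw a
    y=np.array([np.cos(a),np.sin(a),0]);z=np.array([0,0,-1.])
    return R.from_matrix(np.c_[np.cross(y,z),y,z]).as_rotvec()
def arc(piv,phi,off,r=.09): # finger pos/orientation behind the post at hook angle phi, tangential offset off (+ = opening side)
    rad=np.cos(phi)*W+np.sin(phi)*OUT; tan=-np.sin(phi)*W+np.cos(phi)*OUT
    return piv+rad*r+tan*off, np.arctan2(rad[1],rad[0])
E
python3 - <<'E'
from h import *
o=robot.get_obs();print(R.from_rotvec(o['tcp_rot']).as_matrix(),PFR)
for ph in (.1,.8,1.57):
  p,a=arc(PTO,ph,-.019); 
  for k in (0,-np.pi): print(ph,p,a+k,robot.solve_ik(np.r_[p[:2],.228],rot(a+k)))
  p,a=arc(PFR,ph,-.019*-1); 
  for k in (0,-np.pi): print('F',ph,p,a+k,robot.solve_ik(np.r_[p[:2],.228],rot(a+k)))
E
```

```text
[[ 0.      1.     -0.0021]
 [ 1.     -0.      0.0003]
 [ 0.0003 -0.0021 -1.    ]] [0.6223 0.1278 0.    ]
0.1 [ 0.6514 -0.089   0.    ] 1.7584963267948965 [-0.2673  0.3919  1.3404 -0.      1.4093 -2.0258]
0.1 [ 0.6514 -0.089   0.    ] -1.3830963267948966 [-0.2673  0.3919  1.3404 -0.      1.4093  1.1158]
F 0.1 [0.5869 0.2127 0.    ] 1.7584963267948965 [ 0.2091  0.323   1.4324  0.      1.3863 -1.5494]
F 0.1 [0.5869 0.2127 0.    ] -1.3830963267948966 [ 0.2091  0.323   1.4324 -0.      1.3863  1.5922]
0.8 [ 0.5917 -0.1095  0.    ] 2.4584963267948967 [-0.3267  0.2764  1.4922 -0.      1.373  -2.7852]
0.8 [ 0.5917 -0.1095  0.    ] -0.6830963267948964 [-0.3267  0.2764  1.4922 -0.      1.373   0.3564]
F 0.8 [0.5405 0.1699 0.    ] 2.4584963267948967 [ 0.1518  0.2034  1.582  -0.      1.3562 -2.3067]
F 0.8 [0.5405 0.1699 0.    ] -0.6830963267948964 [ 0.1518  0.2034  1.582  -0.      1.3562  0.8349]
1.57 [ 0.5582 -0.1699  0.    ] -3.05468898038469 [-0.4437  0.2385  1.5394 -0.      1.3637  2.611 ]
1.57 [ 0.5582 -0.1699  0.    ] -6.196281633974483 [-0.4437  0.2385  1.5394 -0.      1.3637 -0.5306]
F 1.57 [0.5343 0.1011 0.    ] -3.05468898038469 None
F 1.57 [0.5343 0.1011 0.    ] -6.196281633974483 [ 0.0278  0.1556  1.6381 -0.      1.3479 -0.0591]
```

```bash
cat >> h.py <<'E'
def arcpose(piv,phi,off,r=.09):
    return arc(piv,phi,off,r)[0], rot(phi+TH-np.pi/2)
def at(p,z): return np.r_[p[:2],z]
E
python3 - <<'E'
from h import *
robot.grasp()
p,r=arcpose(PTO,.13,-.027)
robot.move_pose(at(p,.30),r)
print(robot.servo_line(at(p,.228),vel=.15,max_force=10))
for ph in np.linspace(.2,1.45,8):
    p,r=arcpose(PTO,ph,-.016)
    if robot.servo_line(at(p,.228),r,vel=.12,max_force=15): print('stop',ph); break
for ph in (1.52,1.6,1.68,1.75):
    p,r=arcpose(PTO,ph,-.016)
    if robot.servo_line(at(p,.228),r,vel=.05,max_force=6): print('stop',ph); break
o=robot.get_obs();print(o['clock'],o['ee_pos'],o['wrist_force'])
p,r=arcpose(PTO,1.5,-.04)
robot.servo_line(at(p,.228),vel=.15);robot.servo_line(at(p,.33),vel=.2)
robot.gripper_open()
snap('scene','s2');snap('side','d2')
robot.move_pose(at(PTO+.155*W+.09*OUT,.42),rot(TH-np.pi/2))
snap('wrist','w2'); print(robot.get_obs()['clock'])
E
```

```text
False
stop 1.6
5.6833 [ 0.5581 -0.1696  0.2274] [-0.3477  3.5068  2.2002]
9.1667
```

View pics/w2.png

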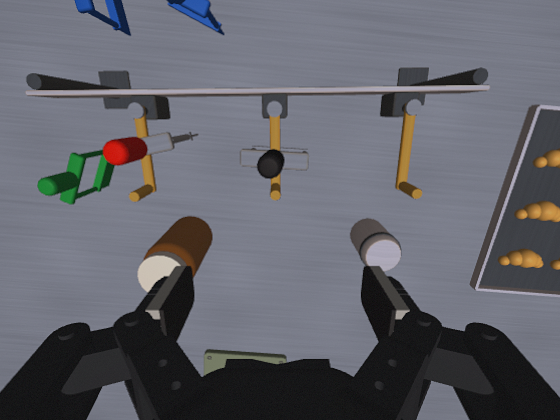

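View pics/s2.png

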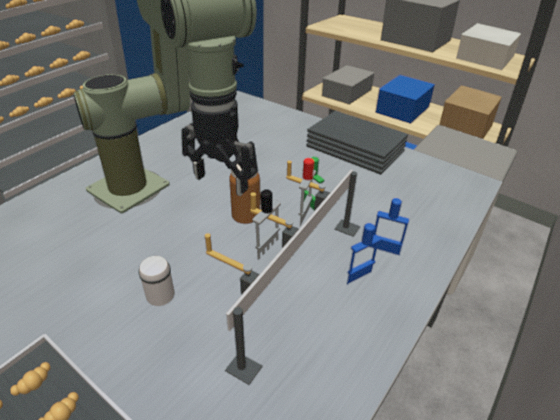

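Wrist view: the empty hook is now fully out, with its arm from (412,110) to (404,182) and tip at (415,191). The black cutter is at (271,163) and its hook tip at (276,194). The red cutter is still on its hook, with the handle at (113..143,150) and tip at (136,196). Red handle candidates: (118,152) red on a hook, (45,185) green on the bench and the blue ones at the top. Only the first is red and hanging. I'll confirm it in a crop and measure.

Run:
```python
from h import *
w=load('w2')
for n,u,v,z in [('piv_from',137,110,.205),('piv_oth',275,106,.205),('piv_to',413,107,.205),('tip_from',136,196,.24),('tip_oth',276,194,.24),('tip_to',415,191,.24),('redtop',113,152,.26),('blk',270,163,.26),('yokeR',172,142,.21),('jar',165,272,.165),('shk',380,254,.106)]:
    print(n,atz(w,u,v,z),bydepth(w,u,v))
print(PTO+.045*OUT,PFR+.045*OUT)
c=w['pixels'][90:210,30:210,::-1];cv2.imwrite('pics/c3.png',cv2.resize(c,None,fx=4.4,fy=4.4,interpolation=cv2.INTER_CUBIC))
```

```text
piv_from [0.619  0.1285 0.205 ] [0.619  0.1284 0.2052]
piv_oth [ 0.6367 -0.0242  0.205 ] [ 0.6368 -0.0241  0.2035]
piv_to [ 0.6491 -0.1767  0.205 ] [ 0.6491 -0.1769  0.2047]
tip_from [0.5299 0.1192 0.24  ] [0.53   0.1191 0.2402]
tip_oth [ 0.5456 -0.0333  0.24  ] [ 0.5455 -0.0333  0.2395]
tip_to [ 0.5623 -0.1837  0.24  ] [ 0.5624 -0.1835  0.2406]
redtop [0.579  0.1292 0.26  ] [0.5791 0.1288 0.2607]
blk [ 0.5819 -0.0243  0.26  ] [ 0.5818 -0.0243  0.2596]
yokeR [0.588  0.0889 0.21  ] [0.5878 0.0896 0.2078]
jar [0.3923 0.1192 0.165 ] [0.3919 0.1195 0.1643]
shk [ 0.4224 -0.2186  0.106 ] [ 0.4215 -0.2194  0.1041]
[ 0.6047 -0.1849  0.    ] [0.5775 0.1239 0.    ]
```

View pics/c3.png

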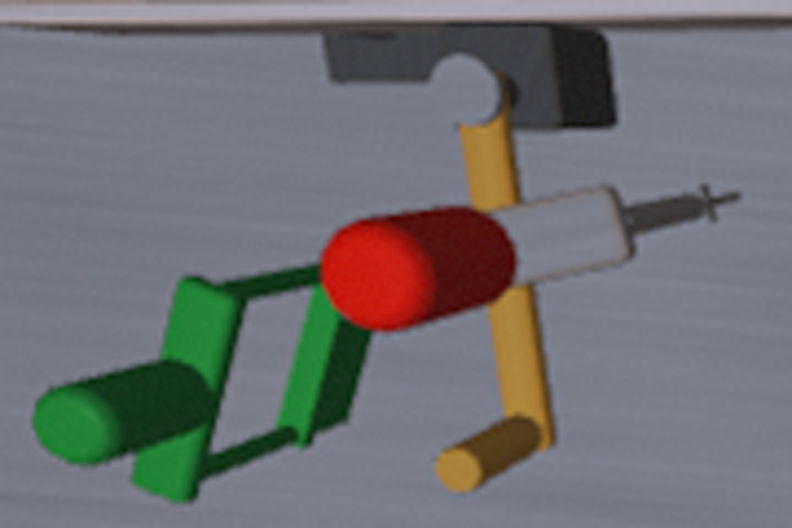

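The crop confirms it: red handle top at (115,152), with its grey yoke across the brass arm; green stands separately on the bench. The measured points agree with the given sizes (arms 90 mm, pitch 153 mm, heights from the depth map). Next I grasp and carry it.

Run:
```python
from h import *
g=np.array([.577,.130,0]); rg=rot(.2-np.pi/2); rp=rot(TH-np.pi/2)
robot.move_pose(at(g,.32),rg)
print(robot.servo_line(at(g,.234),vel=.12,max_force=8))
robot.grasp()
o=robot.get_obs();print(o['clock'],o['width'],o['finger_force'],o['wrist_force'])
robot.servo_line(at(g,.283),vel=.08)
print(robot.get_obs()['wrist_force'])
g1=g+.09*OUT
print(robot.servo_line(at(g1,.283),vel=.1,max_force=8))
o=robot.get_obs();print(o['clock'],o['ee_pos'],o['width'],o['wrist_force'])
snap('side','d3');snap('scene','s3')
cv2.imwrite('pics/c4.png',cv2.hconcat([cv2.imread('pics/d3.png')[80:350,150:450],cv2.imread('pics/s3.png')[100:370,170:430]]))
```

```text
False
11.4167 0.2901467847038277 59.06062657479197 [0.3254 0.1161 2.6946]
[ 0.1866 -0.3975 -2.1506]
False
13.2333 [0.4878 0.1221 0.2831] 0.2832258640083439 [-0.3837 -0.1395 -1.4886]
```

View pics/c4.png

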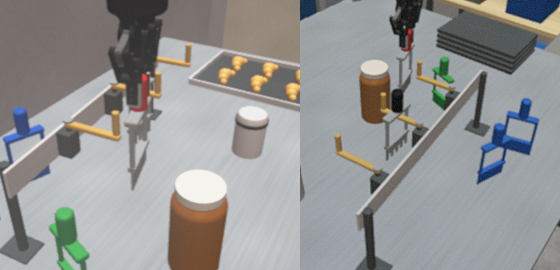

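The red cutter (side view about (140,95) in the crop) is in the gripper and clear of its hook, and nothing else has moved. Now carry and place it.

Run:
```python
from h import *
rp=rot(TH-np.pi/2)
o=robot.get_obs(); robot.servo_line(at(o['ee_pos'],.33),vel=.1)
s=np.array([.605,-.181,0]); b=s+.1*OUT
robot.servo_line(at(b,.33),rp,vel=.12)
robot.servo_line(at(b,.283),vel=.08)
print(robot.servo_line(at(s,.283),vel=.08,max_force=8))
print(robot.servo_line(at(s,.231),vel=.04,max_force=5))
o=robot.get_obs();print(o['clock'],o['ee_pos'],o['width'],o['wrist_force'])
snap('side','d4');snap('scene','s4')
cv2.imwrite('pics/c5.png',cv2.hconcat([cv2.resize(cv2.imread('pics/d4.png')[80:230,180:330],None,fx=2.6,fy=2.6),cv2.resize(cv2.imread('pics/s4.png')[160:310,170:320],None,fx=2.6,fy=2.6)]))
```

```text
False
True
19.9333 [ 0.6047 -0.1809  0.2345] 0.2857913203571566 [-0.3935  0.5682  5.3888]
```

View pics/c5.png

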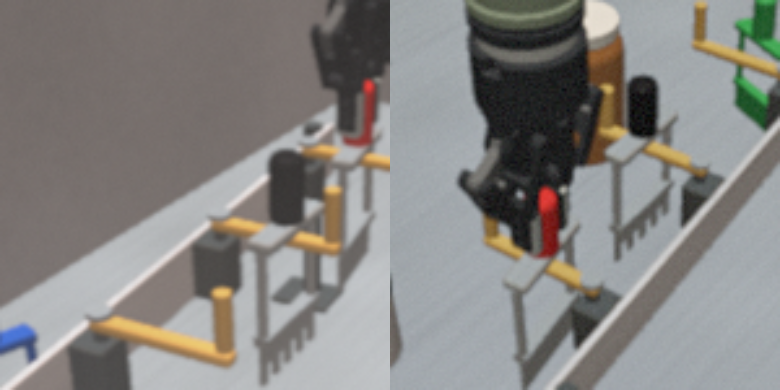

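The yoke rests on the arm with contact at the expected height, so I release it and fold the old hook.

Run:
```python
from h import *
robot.gripper_open(); o=robot.get_obs(); print(o['finger_force'])
robot.servo_line(at(o['ee_pos'],.35),vel=.12)
robot.dwell(.3); robot.grasp()
PF=np.array([.620,.128,0])
p,r=arcpose(PF,1.57,.035)
robot.move_pose(at(p,.35),r)
print(robot.servo_line(at(p,.228),vel=.15,max_force=10))
for ph in np.linspace(1.5,.15,9):
    p,r=arcpose(PF,ph,.016)
    if robot.servo_line(at(p,.228),r,vel=.1,max_force=15): print('stop',ph); break
for ph in (.05,-.03,-.1,-.18):
    p,r=arcpose(PF,ph,.016)
    if robot.servo_line(at(p,.228),r,vel=.04,max_force=6): print('stop',ph); break
o=robot.get_obs();print(o['clock'],o['ee_pos'],o['wrist_force'])
p,r=arcpose(PF,.1,.05)
robot.servo_line(at(p,.228),vel=.15);robot.servo_line(at(p,.35),vel=.2)
robot.move_pose(at(PTO+.155*W+.09*OUT,.42),rot(TH-np.pi/2))
w=snap('wrist','w5'); print(robot.get_obs()['clock'])
```

```text
0.0
False
stop -0.03
28.4 [0.592  0.2157 0.227 ] [-1.3498 -0.3355  1.1866]
30.6083
```

View pics/w5.png

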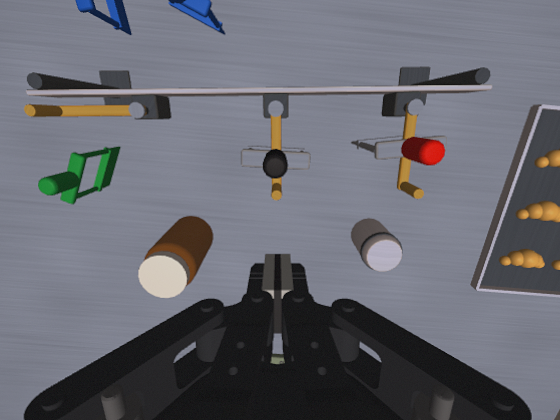

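The wrist view shows the old hook lying along the rail, from (137,110) to (31,110). Red is hanging on the new hook at (425,150), whose tip at (416,191) is unchanged. Jar, shaker and black cutter are in place. I'll check the numbers, then hand in.

Run:
```python
from h import *
w=load('w5')
t=atz(w,31,110,.24);v=t-np.array([.619,.1285,.24]);phi=np.arctan2(v@OUT,v@W)
red=atz(w,433,152,.26);tt=atz(w,416,191,.24);print(t,phi,red,tt,bydepth(w,430,152))
u=tt-np.array([.6491,-.1767,.24]);print('to',np.arctan2(u@OUT,u@W))
if phi<.09: print(robot.finish_job())
```

```text
[0.6098 0.2185 0.24  ] 0.01363422523992997 [ 0.6063 -0.1801  0.26  ] [ 0.5623 -0.183   0.24  ] [ 0.6061 -0.1766  0.2611]
to 1.555822986449355
the job is handed in; nothing more can be done
None
```

The job is handed in at about 31 s of the 67 s: the red cutter hangs released on the swung-out hook (about 1.56 rad), the old hook is folded flat (about 0.01 rad), and the black cutter, jar and shaker look undisturbed in the last picture; no verdict was returned.

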